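Open the terminal well of a mould plate

ROBOT

A 6-joint arm with a two-finger parallel gripper is mounted at the origin on the work surface. World frame = base frame: x ahead of the robot, y to its left, z up, the work surface at z = 0. Lengths are in m, angles in rad, forces in N, time in s.
With the tool pointing down it reaches from about 0.35 to 0.85 m from the base axis. Payload 8.1 kg.
Tool frame: the origin (TCP) lies midway between the tips of the shut fingers; the grasp point (between the pads) lies r.grasp_offset behind it (r.grasp_offset is the distance from the TCP to the grasp point, in m); z points along the fingers, y is the direction in which the jaws open and shut (so a half turn about z gives the same grasp; the last joint's range is limited). The gripper opens to 93 mm and grips with 3 to 60 N. Pads are 15 mm wide; open, the fingers measure 128 mm over their backs; the gripper's body (75 mm by 188 mm) begins 65 mm behind the grasp point.
Start: joints at [1.027, 0.13, 1.488, -0, 1.523, -0.085], TCP at [0.266, 0.538, 0.183] pointing down, gripper open.
Joint ranges: [-2.96, 2.96], [-0.89, 2.26], [0.02, 2.5], [-1.34, 4.48], [0, 2.73], [-2.66, 2.66]. Speed limits (rad/s): [2.39, 2.39, 2.79, 3.14, 3.14, 3.14].

INTERFACE

Orientations are given as a 3x3 rotation matrix whose columns are the frame's x, y, z axes.
In Python, from plant import r, vision gives the robot as it stands.
- The arm moves only by the tool play_rows, never from a script. Its argument "targets" is a list of rows, each an object with "hand": the finger opening in m, from 0 to 0.093; "linear": the shift along the tool's x, y, z in m, a list of three; "roll": the turn about the tool's z in rad. A call has 1 to 20 rows; each row is the pose to reach, as a shift and turn from the pose measured when the call began, along the tool's axes at that moment; what a row does not reach only later rows make up. A row lasts 1/12 s, in which the tool goes at most 41.7 mm and 7.16 degrees, less where a joint would pass 70% of its speed; a pose out of reach is approached as far as the arm can. A call with a gripper value outside its range is refused whole. The fingers move at their own pace and stop on an object; "grip_force" is the grip in N (left out, the last holds). Time passes only in rows, so rows that repeat a pose let the fingers close. It gives the time, the measured TCP pose, the force and the opening at its end, in the units of the state.
- r.state(): the state, without advancing time (a new reading comes with each control period).
- vision.capture(name): name is "scene" or "top"; returns the picture (480x640x3 uint8, red, green, blue); there is no depth.
- vision.calibration(name): a dict with "camera_matrix" (3x3 intrinsics, pixels), "dist" ([k1, k2, p1, p2, k3] as OpenCV has them; the pictures are not rectified), "world_from_camera" (4x4, takes a point from camera to world coordinates). Camera axes: x right, y down, z forward; pixel columns grow to the right and rows downward; lengths in m; the calibration is good to about 2 mm. A picture is of the moment at which its call begins. calibration takes no time and is no camera call.
- r.hand_in(): hands the job in, once; it reports no verdict.
The state is a dict: "clock": time; "joints": joint angles; "qd": joint speeds; "tau": joint torques, N m; "ee_pos": TCP position; "orientation": TCP orientation; "wrist_force": force on the tool from outside, world axes, zero at the start; "torque": the same for the moment, N m; "finger_gap": opening from 0.0 (shut) to 1.0 (fully open).
Only numpy, scipy, OpenCV 4.12 (cv2) and the standard library are available. Lean on these libraries where they do the work, as an engineer would, in place of code of your own. Each camera call takes 0.05 s, during which the arm holds its last target. There are 200 camera calls.

TASK

On the mould plate, press the snap tab all the way down so that its catch lets go, then push the cover along its rails with the fingertips until the terminal well is completely open. Leave the cover lying flat between its rails on the plate: do not lift it, and do not push it off the end of the rails. Leave the loose things on the plate and the bench where they are.

Things in the scene. Friction and masses are not known exactly. Their poses are not given: they have to be found in the camera images.
- mould: Steel mould plate fixed on the bench, 320 (x) x 220 (y) mm, top 60 mm above the bench. Origin: centre of its underside, at bench height; x runs along the rails in the direction in which the cover slides off its seat, z up. A flat black blank plate, 80 x 44 x 8 mm, with a screw in each corner, at x 0, y +79 mm, is not the cover and does not move.
- well (a point): Centre of the mouth of the rectangular terminal well, 60 (x) x 48 (y) mm, in the plate's top at x -45, y -5 mm of the plate; hidden under the cover at the start. Axes as the plate's.
- rails_end (a point): Open end of the rails: on the plate's top, midway between them, at x +145, y -5 mm of the plate. Two aluminium rails, 16 mm high, 73 to 75 mm apart inside, run from x -88 mm to here. At the seat only, 2 mm lips cover the cover's edges (63 mm clear between them, tops 18 mm above the plate). A stop bar 13 mm high closes the rails at x -88 mm. Between the rails the cover rides on strips 5 mm high.
- cover: Loose black plastic cover, 0.1 to 0.2 kg, 80 (x) x 70 (y) x 8 mm, with an upright cross rib. Origin: centre of its underside; axes as the plate's. Seated, it lies at x -45 (within 1.5), y -5, z 65 mm of the plate. While the tab is up a catch blocks it; released, it slides to +x with 1 to 3 N. After 70 mm the well is completely open; at 150 mm its front edge reaches the end of the rails.
- cover_rib (a point): Middle of the top edge of the cover's cross rib: 12 mm thick in x, 44 mm long in y, 26 mm high above the cover's top, 20 mm from the cover's centre towards -x (towards the stop bar). This point is 34 mm above the cover's underside, 39 mm above the plate's top.
- snap_tab (a joint): Travel of the snap tab, m: 0 is up, 0.014 is fully down on its stop. It starts between 0 and 0.003. It moves straight down against a steady 5 N of friction and stays where it is left (no return spring). From 0.0115 on, the catch lies below the cover's underside and the cover is free.
- snap_tab_top (a point): Centre of the top of the snap tab's press pad: a black ribbed block, 30 x 30 mm, outside the rail on the plate's -y side (x +7, y -72 mm of the plate), its top 30 mm above the plate's top when up and 16 mm when fully down. From it a flat arm, 16 mm wide in x, reaches through a gap in the rail to lie in front of the cover. This point goes down with the tab.
- eyebolt: Bystander: loose steel lifting eye on a 36 mm round foot, 56 mm high, standing on the plate. Origin: centre of its underside.
- bushing: Bystander: loose brass guide bushing, 32 mm diameter, 30 mm high, standing on the plate. Origin: centre of its underside.
- cap_screw: Bystander: loose dark cap screw standing on its head on the plate, head 24 mm diameter, 46 mm high. Origin: centre of its underside.
- screwdriver: Bystander: screwdriver lying on the bench, handle to its -x. Origin: about its middle, at the underside.
- wrench: Bystander: steel wrench lying on the bench. Origin: about its middle, at the underside.
- spray_can: Bystander: aluminium can standing on the bench, 56 mm diameter, 150 mm high. Origin: centre of its underside.
- parts_cup: Bystander: metal cup standing on the bench, 80 mm diameter, 70 mm high. Origin: centre of its underside.
Mind the look-alikes: they are no part of the job. What is shaped like the cover but brown is not meant.

How it is judged:
By the outcome, as a careful person would: the job done as asked, in the order asked, and still so for the second after the job is handed in, with the robot touching nothing.
It also fails if it takes over 35 s, if anything falls off the work surface, if the arm or the gripper's body presses on something with over 40 N, if the wrist force passes 120 N, or if a joint passes its speed limit or range.

## Working session

There is one attempt and no reset: what is moved stays moved. The work goes in short steps, Python scripts to look and compute and a tool call to move; the robot and the scene stay as the last step left them, time stands still between calls to the robot, and variables do not carry over. Pictures are saved under pics/ and viewed, about 8 in all and at most 12, crops included, and the job is handed in when it is done.

Besides the shell and the picture viewer there is one more tool, called after ">>>" by a JSON object that holds its "op" and its "data". play_rows: Moves the arm, as the interface text tells. Its arguments: {"type":"object","properties":{"targets":{"type":"array","items":{"type":"object","properties":{"hand":{"type":"number"},"linear":{"type":"array","items":{"type":"number"}},"roll":{"type":"number"}}}},"grip_force":{"type":"number"}},"required":["targets"]}

```bash
mkdir -p pics; python3 - <<'E'
from plant import r, vision
import cv2
for n in("scene","top"):
    cv2.imwrite(f"pics/{n}0.png",vision.capture(n)[:,:,::-1]); c=vision.calibration(n); print(n,c)
print(r.state(), r.grasp_offset)
E
```

```text
scene {'camera_matrix': array([[445.40130703,   0.        , 324.9836418 ],
       [  0.        , 445.40130703, 237.35477658],
       [  0.        ,   0.        ,   1.        ]]), 'dist': array([-0.00988439,  0.        ,  0.        ,  0.        ,  0.        ]), 'world_from_camera': array([[-0.58988085,  0.60053281, -0.53981564,  1.22811312],
       [ 0.80735567,  0.45083002, -0.38069558,  0.45874298],
       [ 0.01474491, -0.66038825, -0.75077956,  0.98682384],
       [ 0.        ,  0.        ,  0.        ,  1.        ]])}
top {'camera_matrix': array([[451.42652415,   0.        , 321.46242176],
       [  0.        , 451.42652415, 237.50997028],
       [  0.        ,   0.        ,   1.        ]]), 'dist': array([0.00705366, 0.        , 0.        , 0.        , 0.        ]), 'world_from_camera': array([[-0.02704829, -0.99547038,  0.09114338,  0.44619925],
       [-0.99962822,  0.02662195, -0.00589037,  0.01615543],
       [ 0.00343728, -0.09126882, -0.99582036,  1.30059797],
       [ 0.        ,  0.        ,  0.        ,  1.        ]])}
{'clock': 0.1, 'joints': array([ 1.02660050e+00,  1.31073154e-01,  1.48920525e+00, -1.82953723e-05,
        1.52299579e+00, -8.54096836e-02]), 'qd': array([-0.00017918, -0.00264259, -0.00202642,  0.00031773, -0.00078819,
        0.00030678]), 'tau': array([ 1.95483597e-03, -5.61338425e+01, -4.93098772e+01,  7.70681421e-02,
        2.89916690e-02, -5.83958149e-05]), 'ee_pos': array([0.26540255, 0.5374536 , 0.18218071]), 'orientation': array([[-8.96591068e-01,  4.42858584e-01, -8.54949379e-04],
       [ 4.42859391e-01,  8.96589908e-01, -1.44809235e-03],
       [ 1.25238859e-04, -1.67696903e-03, -9.99998586e-01]]), 'wrist_force': array([0.20217574, 0.12723554, 0.18772092]), 'torque': array([ 0.01900821,  0.0061632 , -0.00077072]), 'finger_gap': 1.0027077102874398} 0.0188
```

View pics/top0.png

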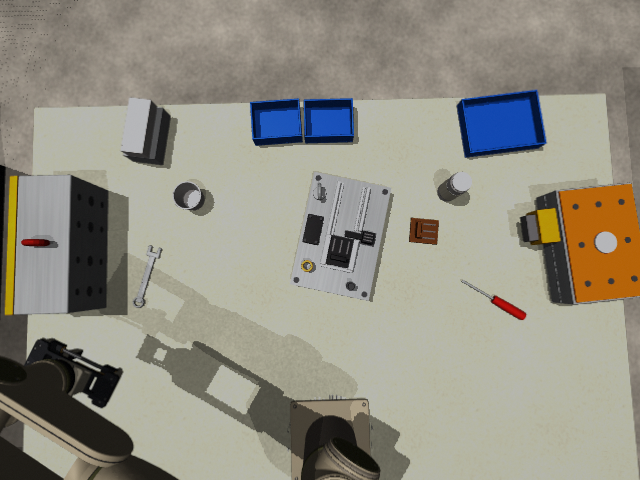

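View pics/scene0.png

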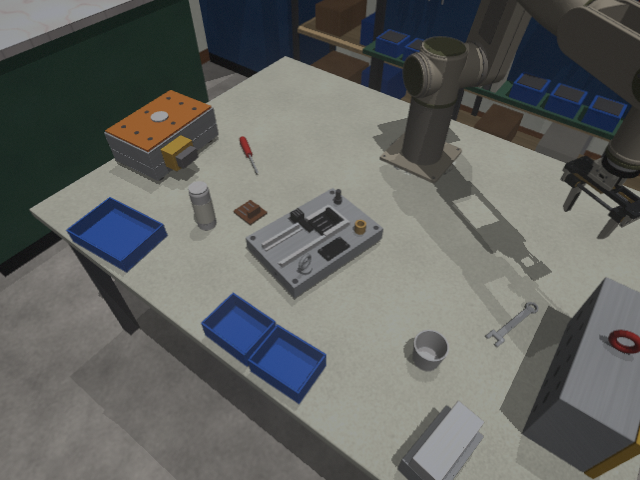

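The top view shows the plate near (342,237) with its rails running away from the robot. The cover is at about (340,250), the tab at about (367,238) and the brown look-alike at (424,231). I'll enlarge the plate.

```bash
python3 - <<'E'
import cv2
a=cv2.imread("pics/top0.png")[165:305,280:400]; cv2.imwrite("pics/topc.png",cv2.resize(a,None,fx=4.2,fy=4.2,interpolation=cv2.INTER_CUBIC))
a=cv2.imread("pics/scene0.png")[175:300,235:395]; cv2.imwrite("pics/scenec.png",cv2.resize(a,None,fx=4.5,fy=4.5,interpolation=cv2.INTER_CUBIC))
E
```

```text
(no output)
```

View pics/topc.png

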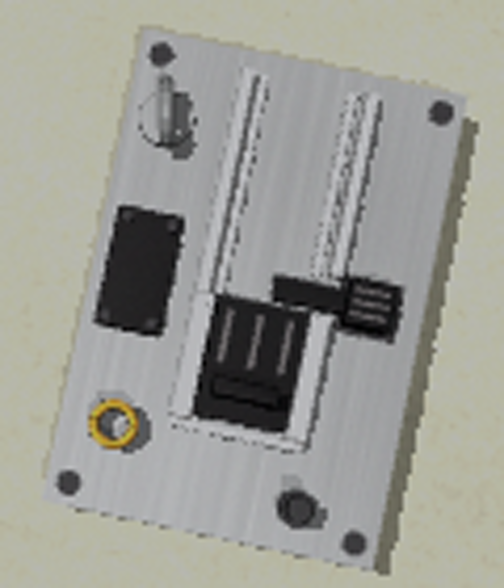

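View pics/scenec.png

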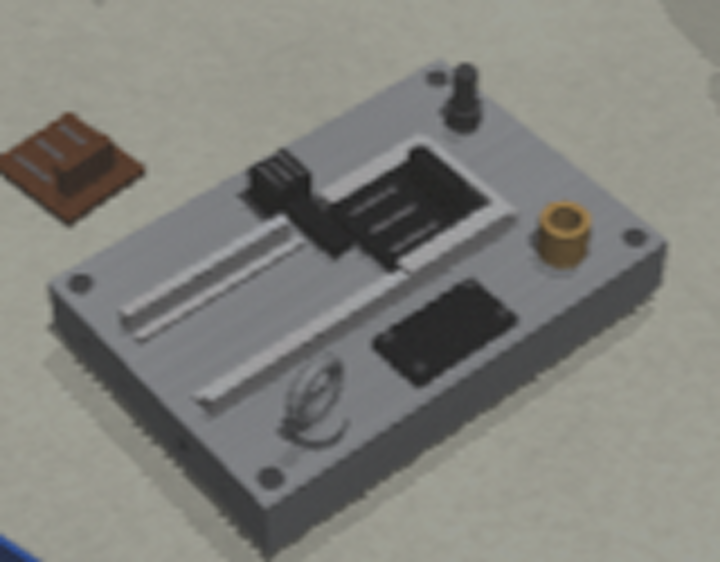

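```bash
cat > h.py <<'E'
import numpy as np, cv2
from scipy.optimize import least_squares
from plant import r, vision
def proj(n,P):
    c=vision.calibration(n); W=np.linalg.inv(c["world_from_camera"])
    return cv2.projectPoints(np.float64(P),cv2.Rodrigues(W[:3,:3])[0],W[:3,3],c["camera_matrix"],c["dist"])[0][:,0]
def w(p,P):
    P=np.atleast_2d(np.float64(P)); c,s=np.cos(p[2]),np.sin(p[2])
    return np.c_[p[0]+c*P[:,0]-s*P[:,1],p[1]+s*P[:,0]+c*P[:,1],P[:,2]]
def tool(P):
    s=r.state(); return s["orientation"].T@(np.asarray(P)-s["ee_pos"])
E
python3 - <<'E'
from h import *
C=np.array([[.16,.11,.06],[.16,-.11,.06],[-.16,-.11,.06],[-.16,.11,.06]])
t=(np.array([[142,27],[467,100],[380,570],[42,500]])+.5)/4.2-.5+[280,165]
s=(np.array([[268,505],[50,288],[440,62],[665,243]])+.5)/4.5-.5+[235,175]
for k in ("t","s","ts"):
    f=lambda p:np.concatenate([(proj("top",w(p,C))-t).ravel()*("t" in k),(proj("scene",w(p,C))-s).ravel()*("s" in k)])
    o=least_squares(f,[.45,0,0]); print(k,o.x,np.round(o.fun,1))
p=o.x; np.save("p.npy",p)
F=[[.007,-.072,.09],[-.065,-.005,.099],[.145,-.005,.06],[.0,.079,.068]]
print(w(p,F)); print("topcrop",((proj("top",w(p,F))-[280,165]+.5)*4.2).round()); print("scenecrop",((proj("scene",w(p,F))-[235,175]+.5)*4.5).round())
R=r.state()["orientation"]; print("yaw x-axis",np.arctan2(R[1,0],R[0,0]))
E
```

```text
t [ 0.56469686 -0.04547465 -0.23037808] [ 0.4  0.5  0.3 -1.2 -1.1  0.2  0.4  0.5 -0.   0.  -0.  -0.  -0.  -0.
  0.  -0. ]
s [ 0.56499012 -0.04319502 -0.23171733] [-0.   0.  -0.  -0.  -0.   0.  -0.   0.  -0.1  1.4 -0.7 -0.9 -0.2 -0.7
  1.  -0.4]
ts [ 0.56466837 -0.04448075 -0.2307343 ] [ 0.1  0.5 -0.1 -1.2 -1.5  0.3  0.   0.5 -0.3  1.1 -1.  -1.1 -0.5 -1.
  0.7 -0.7]
[[ 0.555017   -0.11617351  0.09      ]
 [ 0.50024749 -0.03448324  0.099     ]
 [ 0.70468222 -0.08250865  0.06      ]
 [ 0.58273507  0.03242565  0.068     ]]
topcrop [[371. 305.]
 [247. 393.]
 [308.  86.]
 [139. 271.]]
scenecrop [[279. 169.]
 [436. 165.]
 [167. 374.]
 [446. 328.]]
yaw x-axis 2.682807297930175
```

```bash
python3 - <<'E'
from h import *
p=np.load("p.npy"); P=w(p,[.007,-.075,.18])[0]; print(P,tool(P))
R=r.state()["orientation"]; y=np.array([-np.sin(p[2]),np.cos(p[2]),0]); t=R.T@y; print("roll",np.arctan2(-t[0],t[1]))
E
```

```text
[ 0.55433092 -0.119094    0.18      ] [-0.54980915 -0.46069588  0.00288443]
roll -0.22805135425697376
```

>>> {"op": "play_rows", "data": {"targets": [{"hand":0,"linear":[-0.03,-0.025,0],"roll":0},{"hand":0,"linear":[-0.06,-0.05,0],"roll":-0.05},{"hand":0,"linear":[-0.09,-0.075,0],"roll":-0.1},{"hand":0,"linear":[-0.12,-0.1,0],"roll":-0.15},{"hand":0,"linear":[-0.15,-0.125,0],"roll":-0.2},{"hand":0,"linear":[-0.18,-0.15,0],"roll":-0.228},{"hand":0,"linear":[-0.21,-0.175,0],"roll":-0.228},{"hand":0,"linear":[-0.24,-0.2,0],"roll":-0.228},{"hand":0,"linear":[-0.27,-0.225,0],"roll":-0.228},{"hand":0,"linear":[-0.3,-0.25,0],"roll":-0.228},{"hand":0,"linear":[-0.33,-0.275,0],"roll":-0.228},{"hand":0,"linear":[-0.36,-0.3,0],"roll":-0.228},{"hand":0,"linear":[-0.39,-0.325,0],"roll":-0.228},{"hand":0,"linear":[-0.42,-0.35,0],"roll":-0.228},{"hand":0,"linear":[-0.45,-0.38,0],"roll":-0.228},{"hand":0,"linear":[-0.48,-0.405,0],"roll":-0.228},{"hand":0,"linear":[-0.51,-0.43,0],"roll":-0.228},{"hand":0,"linear":[-0.535,-0.45,0],"roll":-0.228},{"hand":0,"linear":[-0.55,-0.461,0],"roll":-0.228},{"hand":0,"linear":[-0.55,-0.461,0],"roll":-0.228}], "grip_force": 20}}

```text
clock: 1.77
ee_pos: [0.5548, -0.1231, 0.1819]
orientation: [[-0.973, 0.232, -0.002], [0.232, 0.973, -0.002], [0.001, -0.002, -1.0]]
wrist_force: [-0.5, -0.3, 0.2]
finger_gap: 0.003
```

```bash
python3 - <<'E'
from h import *
p=np.load("p.npy"); s=r.state(); print(s["clock"],s["ee_pos"],s["wrist_force"],s["finger_gap"],s["qd"].max()); print(tool(w(p,[.007,-.075,.09])[0]))
R=s["orientation"]; y=np.array([-np.sin(p[2]),np.cos(p[2]),0]); t=R.T@y; print("roll",np.arctan2(-t[0],t[1]),R)
E
```

```text
1.7667 [ 0.55480739 -0.1230501   0.18192059] [-0.49116281 -0.27575077  0.24136342] 0.003181265369617898 0.05437417596836251
[0.00126315 0.00396326 0.09191284]
roll -0.0037245294129649555 [[-0.97263939  0.23231284 -0.00183421]
 [ 0.23231645  0.97263801 -0.0020908 ]
 [ 0.0012983  -0.00245971 -0.99999613]]
```

>>> {"op": "play_rows", "data": {"targets": [{"hand":0,"linear":[0.001,0.003,0.03],"roll":-0.004},{"hand":0,"linear":[0.001,0.003,0.06],"roll":-0.004},{"hand":0,"linear":[0.001,0.003,0.08],"roll":-0.004},{"hand":0,"linear":[0.001,0.003,0.087],"roll":-0.004},{"hand":0,"linear":[0.001,0.003,0.09],"roll":-0.004},{"hand":0,"linear":[0.001,0.003,0.093],"roll":-0.004},{"hand":0,"linear":[0.001,0.003,0.096],"roll":-0.004},{"hand":0,"linear":[0.001,0.003,0.096],"roll":-0.004}]}}

```text
clock: 2.43
ee_pos: [0.5551, -0.1201, 0.087]
orientation: [[-0.974, 0.228, -0.0], [0.228, 0.974, -0.003], [-0.0, -0.003, -1.0]]
wrist_force: [-0.6, 0.5, 0.7]
finger_gap: 0.003
```

>>> {"op": "play_rows", "data": {"targets": [{"hand":0,"linear":[0,0,0.003],"roll":0},{"hand":0,"linear":[0,0,0.006],"roll":0},{"hand":0,"linear":[0,0,0.009],"roll":0},{"hand":0,"linear":[0,0,0.009],"roll":0}]}}

```text
clock: 2.77
ee_pos: [0.5548, -0.1201, 0.0774]
orientation: [[-0.974, 0.228, -0.001], [0.228, 0.974, -0.002], [0.0, -0.003, -1.0]]
wrist_force: [-0.0, -0.1, -0.6]
finger_gap: 0.007
```

>>> {"op": "play_rows", "data": {"targets": [{"hand":0,"linear":[0,0,0.002],"roll":0},{"hand":0,"linear":[0,0,0.003],"roll":0}]}}

```text
clock: 2.93
ee_pos: [0.5547, -0.1201, 0.0741]
orientation: [[-0.974, 0.228, -0.001], [0.228, 0.974, -0.002], [0.0, -0.003, -1.0]]
wrist_force: [-0.6, 0.1, -0.4]
finger_gap: 0.006
```

```bash
python3 - <<'E'
from h import *
s=r.state(); print(s["ee_pos"],s["wrist_force"])
a,b=vision.capture("scene")[:,:,::-1],vision.capture("top")[:,:,::-1]
f=lambda a:cv2.resize(a,(400,560),interpolation=cv2.INTER_CUBIC)
cv2.imwrite("pics/c1.png",np.hstack([cv2.resize(a[180:260,260:340],(400,560*400//560),interpolation=cv2.INTER_CUBIC),cv2.resize(b[200:280,320:400],(400,400),interpolation=cv2.INTER_CUBIC)]))
E
```

```text
[ 0.55465619 -0.12006641  0.07410517] [-0.58188629  0.05950561 -0.38586818]
```

View pics/c1.png

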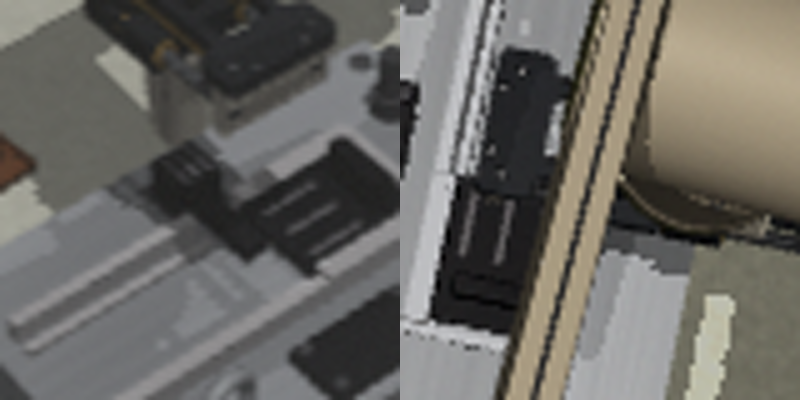

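The pad appears in front of the fingers and nothing is pressing. I'll check the TCP projection in a wider view.

```bash
python3 - <<'E'
from h import *
p=np.load("p.npy");s=r.state(); R=s["orientation"];e=s["ee_pos"]
P=[e,e-R[:,2]*.05,w(p,[.007,-.072,.09])[0],w(p,[.007,-.072,.076])[0]]
q=proj("scene",P); print(q.round(1), proj("top",P).round(1))
a=vision.capture("scene")[:,:,::-1]; x0,y0=240,130
b=cv2.resize(a[y0:y0+110,x0:x0+140],None,fx=5.5,fy=5.5,interpolation=cv2.INTER_CUBIC)
for k,c in zip(q[:3],[(0,0,255),(0,255,0),(255,0,0)]): cv2.circle(b,tuple(int(v) for v in ((k-[x0,y0]+.5)*5.5)),4,c,1)
cv2.imwrite("pics/c2.png",b)
E
```

```text
[[295.7 215.4]
 [295.1 202.8]
 [296.5 212.1]
 [296.6 215.6]] [[368.7 237.7]
 [370.8 235.9]
 [367.9 237. ]
 [367.4 237.5]]
```

View pics/c2.png

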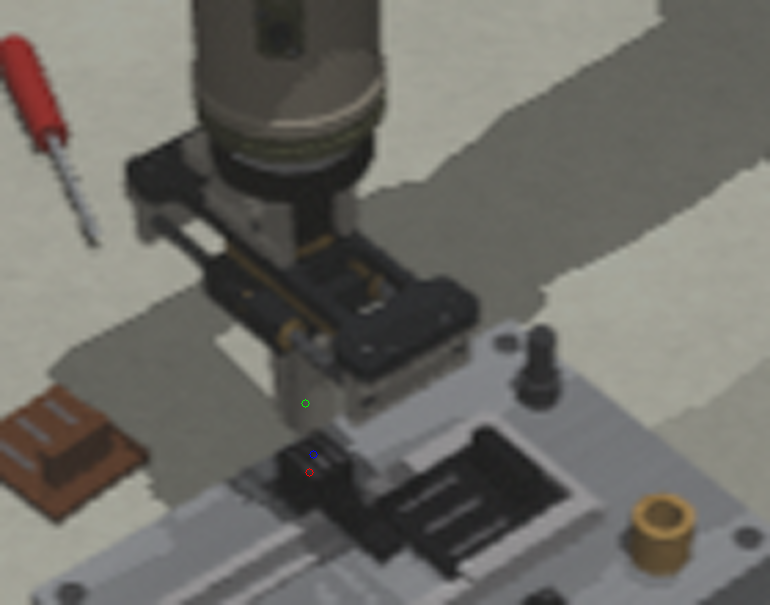

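```bash
python3 - <<'E'
from h import *
R=np.array([[-8.96591068e-01,  4.42858584e-01, -8.54949379e-04],[4.42859391e-01,8.96589908e-01,-1.44809235e-03],[0,0,-1]]);e=np.array([0.26540255, 0.5374536 , 0.18218071])
P=np.array([e,e+R[:,1]*.055,e-R[:,1]*.055]); 
q=proj("scene",P);print(q.round(1)); print(proj("top",P).round(1))
a=cv2.imread("pics/scene0.png"); x0,y0=540,140
b=cv2.resize(a[y0:y0+110,x0:x0+100],None,fx=4,fy=4,interpolation=cv2.INTER_CUBIC)
for k in q: cv2.circle(b,tuple(int(v) for v in ((k-[x0,y0]+.5)*4)),4,(0,0,255),1)
c=vision.capture("top")[:,:,::-1]; x0,y0=310,180
c=cv2.resize(c[y0:y0+110,x0:x0+100],None,fx=4,fy=4,interpolation=cv2.INTER_CUBIC)
s=r.state();cv2.circle(c,tuple(int(v) for v in ((proj("top",[s["ee_pos"]])[0]-[x0,y0]+.5)*4)),4,(0,0,255),1)
cv2.imwrite("pics/c3.png",np.hstack([b,c]))
E
```

```text
[[576.5 232.8]
 [594.5 248. ]
 [559.4 218.4]]
[[106.5 359.9]
 [ 86.2 350.2]
 [126.8 369.5]]
```

View pics/c3.png

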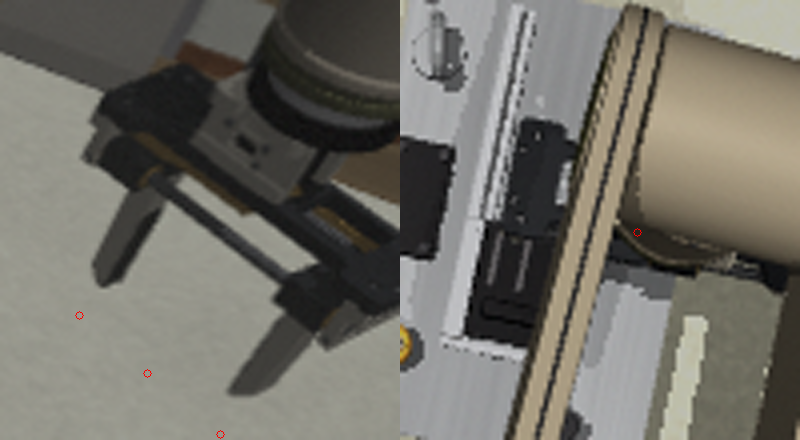

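```bash
python3 - <<'E'
from h import *
R=np.array([[-8.96591068e-01,  4.42858584e-01, -8.54949379e-04],[4.42859391e-01,8.96589908e-01,-1.44809235e-03],[0,0,-1]]);e=np.array([0.26540255, 0.5374536 , 0.18218071])
s=r.state();R2,e2=s["orientation"],s["ee_pos"]
m=np.array([[566,210.5],[599.7,237.7],[296.4,208.5]])
def f(v):
    d=v[:3]; P=[e+R@(d-[0,v[3],0]),e+R@(d+[0,v[3],0]),e2+R2@d]
    return (proj("scene",P)-m).ravel()
o=least_squares(f,[0,0,0,.05]);print(o.x,o.fun.round(1)); J=o.jac;print(np.sqrt(np.diag(np.linalg.inv(J.T@J))))
o=least_squares(lambda z:f([0,0,z[0],z[1]]),[0,.05]);print(o.x,o.fun.round(1))
o=least_squares(lambda z:f([0,z[2],z[0],z[1]]),[0,.05,0]);print(o.x,o.fun.round(1))
E
```

```text
[ 0.00452192 -0.00127636 -0.02770763  0.050936  ] [ 0.1  0.3 -0.2  0.6 -0.1 -1. ]
[0.00516331 0.00297413 0.00501285 0.00170661]Traceback (most recent call last):
  File "<stdin>", line 9, in <module>
    return func(*args, **kwargs)
    vector_fun = VectorFunction(
        fun_wrapped,
    ...<6 lines>...
        workers=workers
    )
    self._update_fun()
    ~~~~~~~~~~~~~~~~^^
    self.f = self.fun_wrapped(xp_copy(self.x))
             ~~~~~~~~~~~~~~~~^^^^^^^^^^^^^^^^^
    return np.atleast_1d(self.fun(x))
                         ~~~~~~~~^^^
    return self.f(x, *self.args, **self.kwargs)
           ~~~~~~^^^^^^^^^^^^^^^^^^^^^^^^^^^^^^
  File "<stdin>", line 9, in <lambda>
  File "<stdin>", line 6, in f
TypeError: unsupported operand type(s) for -: 'list' and 'list'
```

The actual fingertips sit about 27 mm short of the reported TCP along the tool axis, with almost no sideways offset. I'll probe downward by force.

>>> {"op": "play_rows", "data": {"targets": [{"hand":0,"linear":[0,0,0.004],"roll":0},{"hand":0,"linear":[0,0,0.008],"roll":0},{"hand":0,"linear":[0,0,0.011],"roll":0},{"hand":0,"linear":[0,0,0.013],"roll":0}]}}

```text
clock: 3.47
ee_pos: [0.5544, -0.12, 0.0606]
orientation: [[-0.974, 0.228, -0.002], [0.228, 0.974, -0.002], [0.001, -0.002, -1.0]]
wrist_force: [-0.3, 0.3, 0.4]
finger_gap: 0.006
```

>>> {"op": "play_rows", "data": {"targets": [{"hand":0,"linear":[0,0,0.002],"roll":0},{"hand":0,"linear":[0,0,0.004],"roll":0}]}}

```text
clock: 3.63
ee_pos: [0.5541, -0.1199, 0.0561]
orientation: [[-0.974, 0.228, -0.002], [0.228, 0.974, -0.002], [0.002, -0.002, -1.0]]
wrist_force: [0.2, 0.6, 0.2]
finger_gap: 0.008
```

>>> {"op": "play_rows", "data": {"targets": [{"hand":0,"linear":[0,0,0.002],"roll":0},{"hand":0,"linear":[0,0,0.004],"roll":0}]}}

```text
clock: 3.8
ee_pos: [0.5541, -0.12, 0.052]
orientation: [[-0.974, 0.228, -0.002], [0.228, 0.974, -0.002], [0.002, -0.003, -1.0]]
wrist_force: [-2.2, 0.8, 5.1]
finger_gap: 0.006
```

>>> {"op": "play_rows", "data": {"targets": [{"hand":0,"linear":[0,0,0.002],"roll":0},{"hand":0,"linear":[0,0,0.004],"roll":0},{"hand":0,"linear":[0,0,0.006],"roll":0}]}}

```text
clock: 4.05
ee_pos: [0.5542, -0.12, 0.0464]
orientation: [[-0.974, 0.228, -0.002], [0.228, 0.974, -0.002], [0.001, -0.003, -1.0]]
wrist_force: [-3.0, 0.4, 5.1]
finger_gap: 0.005
```

>>> {"op": "play_rows", "data": {"targets": [{"hand":0,"linear":[0,0,0.002],"roll":0},{"hand":0,"linear":[0,0,0.003],"roll":0}]}}

```text
clock: 4.22
ee_pos: [0.5542, -0.1201, 0.0437]
orientation: [[-0.974, 0.228, -0.002], [0.228, 0.974, -0.002], [0.001, -0.003, -1.0]]
wrist_force: [-2.9, 0.8, 5.2]
finger_gap: 0.004
```

>>> {"op": "play_rows", "data": {"targets": [{"hand":0,"linear":[0,0,0.001],"roll":0},{"hand":0,"linear":[0,0,0.002],"roll":0}]}}

```text
clock: 4.38
ee_pos: [0.5542, -0.12, 0.042]
orientation: [[-0.974, 0.228, -0.002], [0.228, 0.974, -0.002], [0.001, -0.003, -1.0]]
wrist_force: [-2.9, 0.3, 4.5]
finger_gap: 0.008
```

Steady 5 N: the tab is moving down. I'll continue to its stop.

>>> {"op": "play_rows", "data": {"targets": [{"hand":0,"linear":[0,0,0.001],"roll":0},{"hand":0,"linear":[0,0,0.002],"roll":0}]}}

```text
clock: 4.55
ee_pos: [0.5542, -0.1201, 0.0404]
orientation: [[-0.974, 0.228, -0.002], [0.228, 0.974, -0.002], [0.001, -0.003, -1.0]]
wrist_force: [-5.1, 1.1, 13.4]
finger_gap: 0.007
```

>>> {"op": "play_rows", "data": {"targets": [{"hand":0,"linear":[0,0,0.001],"roll":0},{"hand":0,"linear":[0,0,0.002],"roll":0}]}}

```text
clock: 4.72
ee_pos: [0.5545, -0.1203, 0.0401]
orientation: [[-0.974, 0.228, -0.001], [0.228, 0.974, -0.003], [0.001, -0.003, -1.0]]
wrist_force: [-11.2, 2.6, 23.8]
finger_gap: 0.004
```

>>> {"op": "play_rows", "data": {"targets": [{"hand":0,"linear":[0,0,-0.02],"roll":0},{"hand":0,"linear":[0,0,-0.05],"roll":0},{"hand":0,"linear":[0,0,-0.08],"roll":0},{"hand":0,"linear":[0.03,0.02,-0.09],"roll":0},{"hand":0,"linear":[0.06,0.045,-0.09],"roll":0},{"hand":0,"linear":[0.09,0.065,-0.09],"roll":0},{"hand":0,"linear":[0.103,0.07,-0.09],"roll":0},{"hand":0,"linear":[0.103,0.07,-0.09],"roll":0}]}}

```text
clock: 5.38
ee_pos: [0.4686, -0.0265, 0.1296]
orientation: [[-0.974, 0.226, -0.002], [0.226, 0.974, -0.002], [0.001, -0.003, -1.0]]
wrist_force: [0.0, 0.0, 0.2]
finger_gap: 0.003
```

```bash
python3 - <<'E'
from h import *
p=np.load("p.npy");s=r.state(); R=s["orientation"];e=s["ee_pos"]
print(e,s["wrist_force"],"to go",tool(w(p,[-.095,-.005,.05])[0]))
y=np.array([-np.sin(p[2]),np.cos(p[2]),0]); t=R.T@y; print("roll",np.arctan2(-t[0],t[1]))
q=proj("scene",[e-R[:,2]*.036,w(p,[.007,-.072,.076])[0],w(p,[.007,-.072,.09])[0]]);print(q)
a=vision.capture("scene")[:,:,::-1]; x0,y0=240,130
b=cv2.resize(a[y0:y0+120,x0:x0+140],None,fx=5,fy=5,interpolation=cv2.INTER_CUBIC)
for k,c in zip(q,[(0,0,255),(0,255,0),(255,0,0)]): cv2.circle(b,tuple(int(v) for v in ((k-[x0,y0]+.5)*5)),4,c,1)
cv2.imwrite("pics/c4.png",b)
E
```

```text
[ 0.46864816 -0.02652568  0.12958125] [0.02689723 0.02313537 0.16466325] to go [-0.00267561 -0.00032247  0.0795792 ]
roll 0.003018839410041677
[[341.20881961 188.65754741]
 [296.64905755 215.5763888 ]
 [296.48532013 212.11466699]]
```

View pics/c4.png

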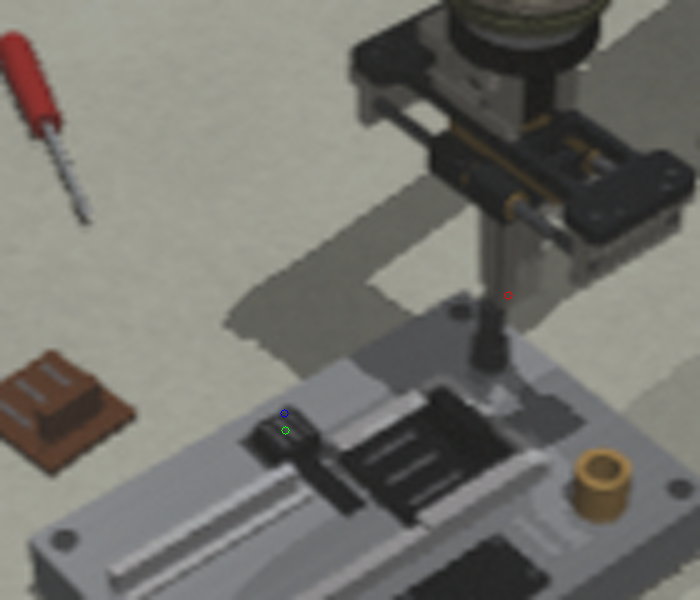

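The tab is fully down: its top is centred on the green mark, the predicted fully-down position, at crop (285,430). Next I'll lower the fingers behind the rib.

>>> {"op": "play_rows", "data": {"targets": [{"hand":0,"linear":[-0.001,0,0.025],"roll":0.003},{"hand":0,"linear":[-0.001,0,0.05],"roll":0.003},{"hand":0,"linear":[-0.001,0,0.065],"roll":0.003},{"hand":0,"linear":[-0.001,0,0.073],"roll":0.003},{"hand":0,"linear":[-0.001,0,0.079],"roll":0.003},{"hand":0,"linear":[-0.001,0,0.079],"roll":0.003}]}}

```text
clock: 5.93
ee_pos: [0.4708, -0.0287, 0.0499]
orientation: [[-0.973, 0.23, -0.002], [0.23, 0.973, -0.003], [0.001, -0.003, -1.0]]
wrist_force: [0.2, 0.7, -0.2]
finger_gap: 0.005
```

>>> {"op": "play_rows", "data": {"targets": [{"hand":0,"linear":[-0.004,0,0],"roll":0},{"hand":0,"linear":[-0.008,0,0],"roll":0},{"hand":0,"linear":[-0.012,0,0],"roll":0},{"hand":0,"linear":[-0.016,0,0],"roll":0}]}}

```text
clock: 6.27
ee_pos: [0.4876, -0.0326, 0.0509]
orientation: [[-0.973, 0.23, -0.001], [0.23, 0.973, -0.003], [-0.0, -0.003, -1.0]]
wrist_force: [-1.1, 0.9, 1.7]
finger_gap: 0.004
```

>>> {"op": "play_rows", "data": {"targets": [{"hand":0,"linear":[-0.004,0,0],"roll":0},{"hand":0,"linear":[-0.008,0,0],"roll":0},{"hand":0,"linear":[-0.012,0,0],"roll":0}]}}

```text
clock: 6.52
ee_pos: [0.4998, -0.0355, 0.0511]
orientation: [[-0.973, 0.23, -0.0], [0.23, 0.973, -0.003], [-0.0, -0.003, -1.0]]
wrist_force: [-1.5, 0.5, 1.2]
finger_gap: 0.008
```

```bash
python3 - <<'E'
from h import *
a=vision.capture("scene")[:,:,::-1]; x0,y0=240,150
cv2.imwrite("pics/c5.png",cv2.resize(a[y0:y0+110,x0:x0+140],None,fx=5,fy=5,interpolation=cv2.INTER_CUBIC))
E
```

```text
(no output)
```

View pics/c5.png

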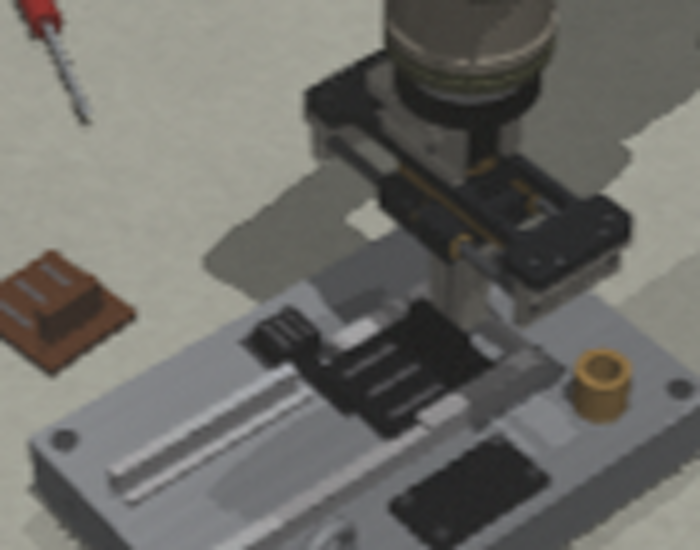

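The cover slides cleanly under about 1.5 N and has moved roughly 15 mm over the lowered tab arm. I'll keep pushing.

>>> {"op": "play_rows", "data": {"targets": [{"hand":0,"linear":[-0.005,0,0],"roll":0},{"hand":0,"linear":[-0.01,0,0],"roll":0},{"hand":0,"linear":[-0.015,0,0],"roll":0},{"hand":0,"linear":[-0.02,0,0],"roll":0},{"hand":0,"linear":[-0.025,0,0],"roll":0},{"hand":0,"linear":[-0.03,0,0],"roll":0},{"hand":0,"linear":[-0.035,0,0],"roll":0}]}}

```text
clock: 7.15
ee_pos: [0.535, -0.0438, 0.0511]
orientation: [[-0.973, 0.23, 0.0], [0.23, 0.973, -0.003], [-0.001, -0.003, -1.0]]
wrist_force: [0.0, 0.9, -0.0]
finger_gap: 0.005
```

```bash
python3 - <<'E'
from h import *
p=np.load("p.npy");s=r.state();R=s["orientation"];print(s["ee_pos"],s["wrist_force"])
print("plate axes in tool", R.T@[np.cos(p[2]),np.sin(p[2]),0], "to +20,-5:",tool(w(p,[.01,-.005,.05])[0]))
E
```

```text
[ 0.53496136 -0.04383134  0.05113246] [ 0.01268664  0.94208066 -0.00277133]
plate axes in tool [-9.99998686e-01  1.30201931e-03  9.65580154e-04] to +20,-5: [-0.03906559  0.00121599  0.00116652]
```

>>> {"op": "play_rows", "data": {"targets": [{"hand":0,"linear":[-0.005,0,0],"roll":0},{"hand":0,"linear":[-0.01,0,0],"roll":0},{"hand":0,"linear":[-0.015,0,0],"roll":0},{"hand":0,"linear":[-0.02,0,0],"roll":0},{"hand":0,"linear":[-0.025,0,0],"roll":0},{"hand":0,"linear":[-0.03,0,0],"roll":0},{"hand":0,"linear":[-0.035,0.001,0],"roll":0},{"hand":0,"linear":[-0.038,0.001,0],"roll":0}]}}

```text
clock: 7.82
ee_pos: [0.5728, -0.0516, 0.0512]
orientation: [[-0.973, 0.23, 0.0], [0.23, 0.973, -0.003], [-0.001, -0.003, -1.0]]
wrist_force: [-1.7, 0.5, 1.2]
finger_gap: 0.009
```

```bash
python3 - <<'E'
from h import *
s=r.state();print(s["ee_pos"],s["wrist_force"])
p=np.load("p.npy"); q=proj("scene",w(p,[[.045,-.005,.099],[.025,-.005,.099],[.005,-.005,.099]]))
a=vision.capture("scene")[:,:,::-1]; x0,y0=240,170
b=cv2.resize(a[y0:y0+120,x0:x0+150],None,fx=5,fy=5,interpolation=cv2.INTER_CUBIC)
for k in q: cv2.circle(b,tuple(int(v) for v in ((k-[x0,y0]+.5)*5)),3,(0,0,255),1)
cv2.imwrite("pics/c6.png",b)
E
```

```text
[ 0.57280857 -0.05163327  0.05117229] [-1.72841562  0.52481197  1.18501321]
```

View pics/c6.png

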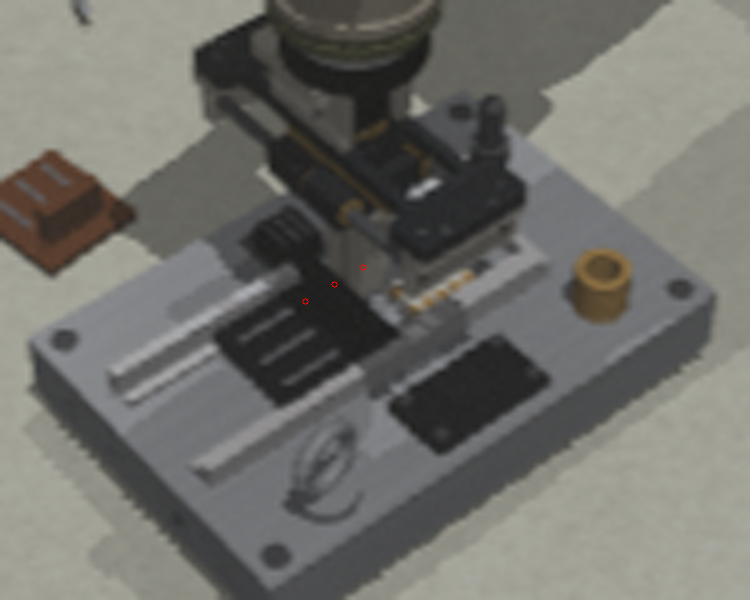

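The cover has travelled about 88 mm, within the 70–150 mm window, and lies between the rails. I'll back off, lift and check.

>>> {"op": "play_rows", "data": {"targets": [{"hand":0,"linear":[0.006,0,0],"roll":0},{"hand":0,"linear":[0.012,0,0],"roll":0},{"hand":0,"linear":[0.012,0,-0.02],"roll":0},{"hand":0,"linear":[0.012,0,-0.05],"roll":0},{"hand":0,"linear":[0.012,0,-0.08],"roll":0},{"hand":0,"linear":[0.012,0,-0.11],"roll":0},{"hand":0,"linear":[0.04,0,-0.14],"roll":0},{"hand":0,"linear":[0.08,0,-0.15],"roll":0},{"hand":0,"linear":[0.11,0,-0.15],"roll":0},{"hand":0,"linear":[0.14,0,-0.15],"roll":0},{"hand":0,"linear":[0.14,0,-0.15],"roll":0}]}}

```text
clock: 8.78
ee_pos: [0.4323, -0.0178, 0.2007]
orientation: [[-0.973, 0.229, -0.0], [0.229, 0.973, -0.003], [-0.0, -0.003, -1.0]]
wrist_force: [-0.2, -0.2, -1.0]
finger_gap: 0.007
```

```bash
python3 - <<'E'
from h import *
s=r.state();print(s["clock"],s["ee_pos"],s["wrist_force"])
p=np.load("p.npy"); D=.088
q=proj("scene",w(p,[[-.065+D,-.005,.099],[-.085+D,-.04,.073],[-.005+D,-.04,.073],[-.005+D,.03,.073],[-.085+D,.03,.073]]))
a=vision.capture("scene")[:,:,::-1]; x0,y0=240,170
b=cv2.resize(a[y0:y0+120,x0:x0+150],None,fx=5,fy=5,interpolation=cv2.INTER_CUBIC)
for k in q: cv2.circle(b,tuple(int(v) for v in ((k-[x0,y0]+.5)*5)),3,(0,0,255),1)
cv2.imwrite("pics/c7.png",b)
E
```

```text
8.7833 [ 0.4323046  -0.01777493  0.20069274] [-0.20452466 -0.23873945 -0.95996572]
```

View pics/c7.png

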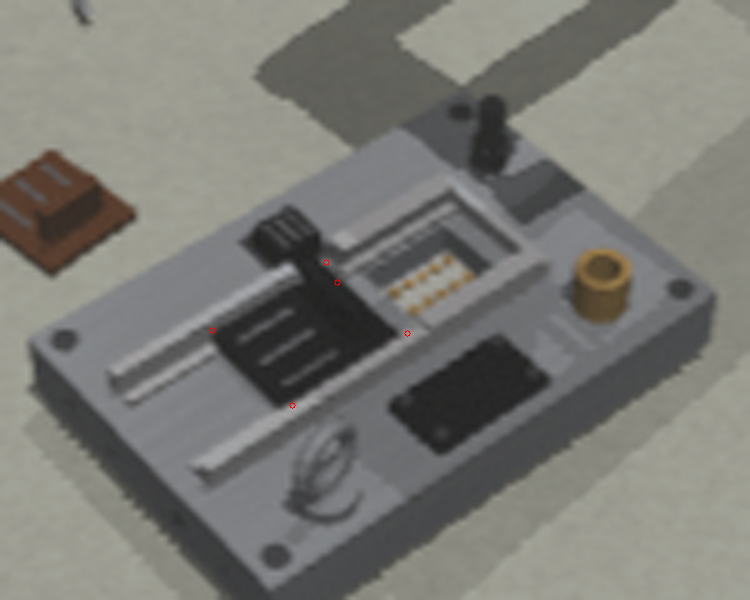

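The well is fully open with its terminals visible at crop (430,285). The cover lies flat between the rails and its corners match the 88 mm prediction. The tab is down, and the eyebolt, bushing and cap screw haven't moved. Handing in.

```bash
python3 -c "
from plant import r
print(r.hand_in())"
```

```text
the job is handed in; nothing more can be done
None
```

The job is done and handed in at about 9 s of robot time. I pressed the snap tab down to its stop, then pushed the cover along its rails by its rib until the terminal well was open.

**Tab:** It moved against a steady 5 N, and the force rose to about 24 N at the stop, with about 11 N of sideways force. The picture afterwards showed its top at the fully-down height.

**Cover:** It slid with about 1.5 N and moved about 88 mm, past the 70 mm needed and well short of the 150 mm limit. The last picture shows the well completely open and the cover flat between its rails. The eyebolt, bushing and cap screw looked unmoved, and the robot was clear of everything. I did not check the other bench objects again at the end, but the arm did not go near them.

**Disagreement:** The real fingertips sit about 36 mm short of the reported tool point along the tool axis. My first press therefore stopped above the tab without touching it. I measured the offset from the pictures (about 28 mm), refined it from the contact force, and corrected for it in the later moves.

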